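# Grease the drive through its guard slot

### The arm

A 6-joint arm with a two-finger parallel gripper is mounted at the origin on the work surface. World frame = base frame: x ahead of the robot, y to its left, z up, the work surface at z = 0. Lengths are in mm, angles in degrees, forces in N, time in s.
With the tool pointing down it reaches from about 350 to 850 mm from the base axis. Payload 8.1 kg.
Tool frame: the origin (TCP) lies midway between the tips of the shut fingers; the grasp point (between the pads) lies 19 mm behind it (r.pinch_z is the distance from the TCP to the grasp point, in mm); z points along the fingers, y is the line along which they close (so a half turn about z gives the same grasp; the last joint's range is limited). The gripper opens to 85 mm and grips with 20 to 120 N. Pads are 22 mm wide; open, the fingers measure 114 mm over their backs; the gripper's body (76 mm by 85 mm) begins 54 mm behind the grasp point. The pads swing forward as they close: fully open they stand 13 mm farther back than shut.
Start: joints at [-79.034, 7.471, 85.268, -0, 87.261, -4.893], TCP at [163.988, -577.16, 231.292] pointing down, gripper open.
Joint ranges: [-169.43, 169.43], [-51.17, 129.36], [1.28, 143.12], [-76.62, 256.62], [0, 156.53], [-152.29, 152.29]. Speed limits (degrees/s): [136.94, 136.94, 159.86, 180, 180, 180].

### API

Orientations are given as [roll, pitch, yaw] about the fixed x, y, z axes, in that order (R = Rz(yaw) Ry(pitch) Rx(roll)).
In Python, from bench import sensors, optics, job, r gives the robot as it stands.
- The arm moves only by the tool play_rows, never from a script. Its argument "motion" is a list that holds one entry, the list of rows, each a list of 6 numbers: the shift along the tool's x, y, z in cm, then the turn, a rotation vector about the tool's x, y, z in degrees. In form: [[[x, y, z, ax, ay, az], ...]]. A call has 1 to 5 rows; each row is the pose to reach, as a shift and turn from the pose commanded when the call began, along the tool's axes at that moment; what a row does not reach only later rows make up. A row lasts 1/10 s, in which the tool goes at most 50 mm and 8.59 degrees, less where a joint would pass 70% of its speed; a pose out of reach is approached as far as the arm can. A call with a gripper value outside its range is refused whole. "jaw" is the opening, from 0 (shut) to 1 (fully open), set as the call begins (left out, the last holds). The fingers move at their own pace and stop on an object; "squeeze" is the grip in N (left out, the last holds). Time passes only in rows, so rows that repeat a pose let the fingers close. It gives the time, the measured TCP pose, the force, the opening and the grip force at its end, in the units of the state.
- sensors.sense(): the state, without advancing time (a new reading comes with each control period).
- optics.snapshot(name): name is "scene" or "top" or "wrist"; returns a dict with "pixels" (384x512x3 uint8, red, green, blue), "mtx" (3x3 intrinsics, pixels), "k1" (the pictures are not rectified: a ray, as slopes to the right and down, at radius r is drawn at 1 + k1 r^2 times it, then the intrinsics apply), "R" (3x3) and "t" (3): a world point X has camera coordinates R X + t; the wrist camera has in their place "T_tool_cam" (4x4, takes a point from camera to tool coordinates, whose origin is the TCP and whose axes are the flange's). Camera axes: x right, y down, z forward; pixel columns grow to the right and rows downward; lengths in mm; the calibration is good to about 2 mm. A picture is of the moment at which its call begins: read the wrist's pose just before it. There is no depth.
- job.hand_in(): hands the job in; it is judged then, once.
The state is a dict: "time": time; "joint_pos": joint angles; "qd": joint speeds; "joint_efforts": joint torques, N m; "tool_pos": TCP position; "tcp_rot": TCP orientation; "ft_force": force on the tool from outside, world axes, zero at the start; "wrist_torque": the same for the moment, N m; "finger_gap": finger opening in mm; "grip_force": force on a finger pad.
Only numpy, scipy, OpenCV 4.12 (cv2) and the standard library are available. Lean on these libraries where they do the work, as an engineer would, in place of code of your own. Each camera call takes 0.05 s, during which the arm holds its last target. There are 200 camera calls.

### The job

Take the flat-handled paddle out of the wooden tool block and dip its tip for a moment into the open grease pot, to below half the pot's depth. Then pass its blade down through the narrow slot in the roof of the drive guard, press the sprung pad inside most of the way down and finish there, still gripping the paddle and holding the pad down: do not let go. Keep the pot and everything else on the bench upright and where it stands.

Things in the scene. Friction and masses are not known exactly. Their poses are not given: they have to be found in the camera images.
- paddle: Flat grease paddle, about 120 g, upright in a slot of the tool block, tip 5 mm above the bench, handle resting on the block; lifts straight out. Origin at the tip's middle, z up, x along blade width, y thickness. Steel blade 24 (x) x 5 (y) mm, z 0 to 95, lowest 5 mm tapering to 19 x 2. Flat rectangular wooden handle 26 (x) x 14 (y) mm, z 95 to 165: pinch it across the 14 mm.
- paddle_tip (a point): Middle of the blade's tip, the paddle's lowest point; axes as the paddle's.
- paddle_handle (a point): Point inside the paddle's handle, 140 mm above the tip, 25 mm below the handle's top; axes as the paddle's.
- rack: Fixed wooden tool block 70 (x) x 160 (y) x 100 mm high. Two through slots of 27 x 8 mm, long side along x, at y = -50 and +50 mm: the paddle stands in one, the scraper in the other, which in which varies. Origin at the middle of its underside, z up. It stands to the right or left, the guard on the other side.
- scraper: a bystander: the other tool in the block, with the same blade but a round ball handle of 32 mm diameter, its top 51 mm above the block. Origin at its tip, z up.
- pot: Small open round dark steel grease pot, loose, 300 g, 72 mm outside diameter at the rim, 50 mm high, wall 3 mm, bottom about 5 mm thick, narrowing a little downwards; inside at least 48 mm wide. It is empty to the touch. Origin at the middle of its underside, z up.
- guard: Drive guard, fixed: a box 140 (x) x 104 (y) mm with clear front and side panes and a flat grey sheet roof, 5 mm thick, its top 100 mm above the bench; a blue motor reaches behind it to x = +170 mm, no higher than the roof. Origin at the middle of the box's underside, z up.
- slot (a point): Centre of the slot at the roof's top face (20 mm from the box's middle towards the guard's -x). The slot is 26 mm along x and 7 mm along y, 2 mm more than the blade each way, straight down through the 5 mm roof. Axes as the guard's, z up.
- pad_top (a point): Middle of the top face of the sprung felt pad under the slot, 52 mm below the roof's top when not pressed; the pad is 50 mm (x) by 30 mm (y) and moves straight down.
- pad (a joint): How far the sprung pad is pressed down, in m: 0 at rest, 0.012 at its hard stop. The spring takes about 2.5 N to start and 7 N at the stop, more than the paddle's weight, and lifts the pad when let go. At the stop the handle is still 31 mm above the roof.
- tin: a bystander: closed round tin, 72 mm diameter, 75 mm high. Origin under its middle.
- oil_bottle: a bystander: closed bottle, 60 mm diameter, 130 mm high. Origin under its middle.
- chuck_key: a bystander: small T-shaped steel chuck key lying down, 65 by 60 mm, 16 mm high. Origin under the middle of its T.
- wrench: a bystander: wrench lying flat on the bench. Origin on its underside.
- offcut: a bystander: wood offcut 40 by 140 by 22 mm lying flat. Origin under its middle.
- ball_model: a bystander: ball-and-stick model of five 44 mm white balls, 182 mm high. Origin on the bench under one of its balls.

How it is judged:
By the outcome, as a careful person would: the job done as asked, in the order asked, and still so for the second after the job is handed in, while the arm keeps its last pose, push and grip.
It also fails if it takes over 58 s, if anything falls off the work surface, if the arm or the gripper's body presses on something with over 40 N, if the wrist force passes 120 N, or if a joint passes its speed limit or range.

## Working session

There is one attempt and no reset: what is moved stays moved. The work goes in short steps, Python scripts to look and compute and a tool call to move; the robot and the scene stay as the last step left them, time stands still between calls to the robot, and variables do not carry over. Pictures are saved under pics/ and viewed, at most 10 in all, crops included, and the job is handed in when it is done.

Besides the shell and the picture viewer there is one more tool, called by a JSON object that holds its "method" and its "body". play_rows: Moves the arm, as the interface text tells. Its arguments: {"type":"object","properties":{"motion":{"type":"array","items":{"type":"array","items":{"type":"array","items":{"type":"number"}}}},"jaw":{"type":"number"},"squeeze":{"type":"number"}},"required":["motion"]}

```bash
ls; mkdir -p pics; cat > h.py <<'E'
import numpy as np, cv2, pickle
from scipy.spatial.transform import Rotation as Ro
def snap(name):
    from bench import sensors, optics
    s=sensors.sense(); c=optics.snapshot(name)
    if name=="wrist":
        T=np.array(c["T_tool_cam"]); Rt=Ro.from_euler('xyz',s["tcp_rot"],degrees=True).as_matrix()
        Rwc=Rt@T[:3,:3]; C=Rt@T[:3,3]+np.array(s["tool_pos"])
    else:
        Rwc=np.array(c["R"]).T; C=-Rwc@np.array(c["t"])
    d=dict(px=np.array(c["pixels"]),K=np.array(c["mtx"]),k1=c["k1"],Rwc=Rwc,C=C,s=s)
    return d
def save(d,fn): cv2.imwrite(fn,d["px"][:,:,::-1])
def ray(d,uv):
    p=cv2.undistortPoints(np.array([[uv]],float),d["K"],np.array([d["k1"],0,0,0.]),None,None,None) if 0 else None
    K=d["K"]; m=np.array([(uv[0]-K[0,2])/K[0,0],(uv[1]-K[1,2])/K[1,1]]); x=m.copy()
    for _ in range(20): x=m/(1+d["k1"]*(x@x))
    v=d["Rwc"]@np.array([x[0],x[1],1]); return v/np.linalg.norm(v)
def plane(d,uv,z):
    v=ray(d,uv); return d["C"]+v*(z-d["C"][2])/v[2]
def proj(d,X):
    p=d["Rwc"].T@(np.array(X,float)-d["C"]); m=p[:2]/p[2]; m=m*(1+d["k1"]*(m@m)); return d["K"][:2,:2]@m+d["K"][:2,2]
def tri(ds,uvs):
    A=0;b=0
    for d,uv in zip(ds,uvs):
        v=ray(d,uv);P=np.eye(3)-np.outer(v,v);A=A+P;b=b+P@d["C"]
    X=np.linalg.solve(A,b); return X
E
cat > look.py <<'E'
from h import *
import sys
for n in sys.argv[2:]:
    d=snap(n); save(d,f"pics/{sys.argv[1]}_{n}.png"); pickle.dump(d,open(f"pics/{sys.argv[1]}_{n}.pkl","wb"))
    print(n,d["C"].round(1),d["K"][0,0],d["k1"],{k:np.round(v,2) for k,v in d["s"].items() if k in("time","tool_pos","tcp_rot","finger_gap","ft_force")})
E
python3 look.py a scene top wrist
```

```text
pics
scene [1249.8  582.2 1121.3] 494.73178801256887 -0.16067652957342876 {'time': np.float64(0.0), 'tool_pos': array([ 163.89, -576.61,  230.27]), 'tcp_rot': array([-1.799e+02, -1.000e-02,  1.586e+01]), 'ft_force': array([ 0.89,  0.41, -0.35]), 'finger_gap': np.float64(85.51)}
top [ 318.2  -12.8 1116.3] 353.67106127639477 -0.09698157181888127 {'time': np.float64(0.05), 'tool_pos': array([ 163.91, -576.61,  230.26]), 'tcp_rot': array([-1.7989e+02, -1.0000e-02,  1.5860e+01]), 'ft_force': array([-0.77,  0.33, -0.16]), 'finger_gap': np.float64(85.39)}
wrist [ 233.5 -555.9  372.5] 309.74295712505943 -0.07504238547689329 {'time': np.float64(0.1), 'tool_pos': array([ 163.9 , -576.67,  230.35]), 'tcp_rot': array([-1.799e+02, -1.000e-02,  1.586e+01]), 'ft_force': array([1.  , 0.  , 0.21]), 'finger_gap': np.float64(85.3)}
```

View pics/a_scene.png

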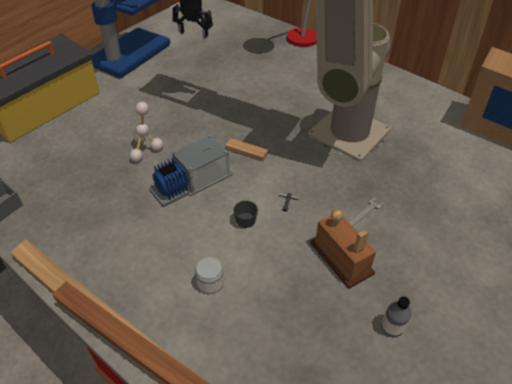

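View pics/a_top.png

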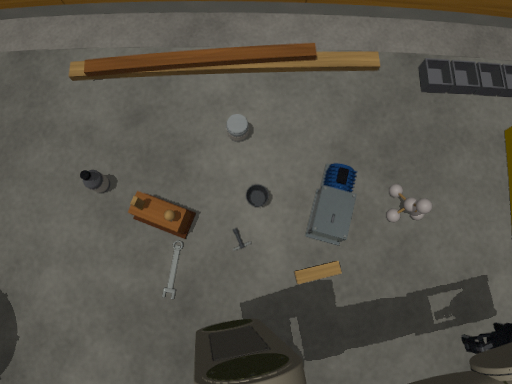

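The scene view shows the rack at (345,250), with the paddle handle at (361,240) and the ball scraper at (337,215). The pot is at (245,214) and the guard at (200,165). In the top view, the rack is at (162,212), the pot at (257,196) and the guard slot at (333,217).

```bash
cat > m1.py <<'E'
from h import *
S=pickle.load(open("pics/a_scene.pkl","rb"));T=pickle.load(open("pics/a_top.pkl","rb"))
for z in(150,170): print("handle top",z,plane(S,(361,233),z).round(),plane(T,(136,201),z).round())
X=tri([S,T],[(361,234),(136,201)]);print("tri",X.round(1),proj(S,X).round(1),proj(T,X).round(1))
X=tri([S,T],[(337,215),(170,215)]);print("ball",X.round(1),proj(S,X).round(1),proj(T,X).round(1))
print("pot rim",tri([S,T],[(245,208),(257,195)]).round(1),plane(T,(257,195),50).round(1),plane(S,(245,208),50).round(1))
print("slot",plane(T,(333,217),100).round(1))
# colour masks in top: rack
hsv=cv2.cvtColor(T["px"],cv2.COLOR_RGB2HSV); 
m=((hsv[...,0]<15)&(hsv[...,1]>130)).astype(np.uint8); m[:150]=0;m[270:]=0;m[:,220:]=0
c=max(cv2.findContours(m,0,2)[0],key=cv2.contourArea); r=cv2.minAreaRect(c); print(r)
P=[plane(T,p,100)[:2] for p in cv2.boxPoints(r)];print(np.round(P,1))
# crops upscaled
a=cv2.resize(T["px"][175:250,100:220],None,fx=6,fy=6,interpolation=2)[:,:,::-1]
b=cv2.resize(T["px"][155:255,290:380],None,fx=6,fy=6,interpolation=2)[:,:,::-1]
w=cv2.resize(S["px"][195:295,300:390],None,fx=4,fy=4,interpolation=2)[:,:,::-1]
h=600; out=np.zeros((600,800,3),np.uint8)
out[:300,:480]=cv2.resize(a,(480,300)); out[:300,480:750]=cv2.resize(b,(270,300)); out[300:600,:270]=cv2.resize(w,(270,300))
g=S["px"][120:230,140:260]; out[300:600,300:627]=cv2.resize(g,(327,300),interpolation=2)[:,:,::-1]
cv2.imwrite("pics/c1.png",out)
E
python3 m1.py
```

```text
handle top 150 [485. 309. 150.] [499. 315. 150.]
handle top 170 [501. 315. 170.] [495. 308. 170.]
tri [496.6 312.5 160. ] [360.5 234. ] [135.6 201.2]
ball [462.4 221.5 134.2] [336. 215.] [169.2 215.4]
pot rim [542.1 -25.3  54.2] [543.3 -25.8  50. ] [539.1 -27.2  50. ]
slot [ 470.9 -247.7  100. ]
((160.6193084716797, 213.90753173828125), (62.910316467285156, 27.960140228271484), 21.250505447387695)
[[464.5 357.4]
 [543.3 333.7]
 [478.2 154.6]
 [401.9 180.2]]
```

View pics/c1.png

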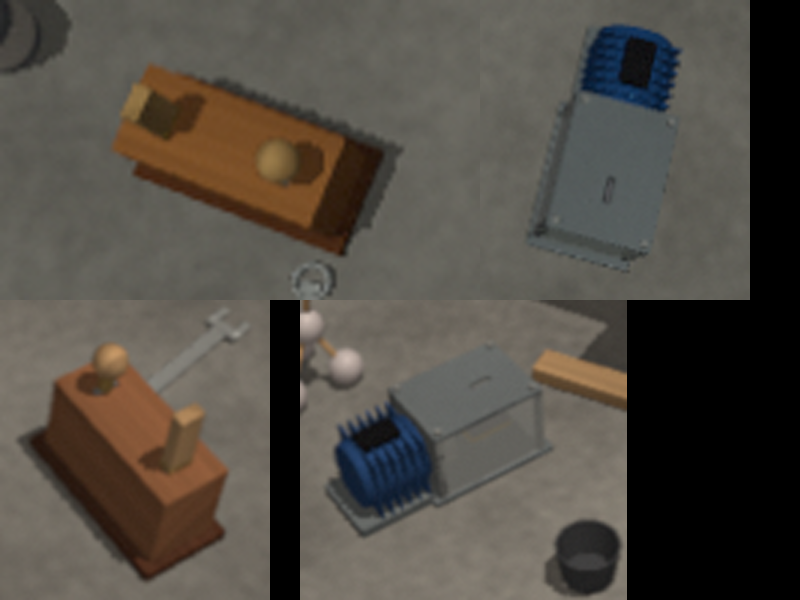

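The crops show the paddle handle at the block's +y end and the guard slot running along the motor axis. I'll move the wrist camera over the guard first, since it is on the way.

```bash
cat > go.py <<'E'
# usage: go.py x y z yaw  -> tool-frame shift (cm) and turn (deg) from the measured pose, tool vertical
import sys; from h import *; from bench import sensors
s=sensors.sense(); R=Ro.from_euler('xyz',s["tcp_rot"],degrees=True); a=[float(v) for v in sys.argv[1:]]
print("t",round(s["time"],2),"at",np.round(s["tool_pos"],1),np.round(s["tcp_rot"],2),"F",np.round(s["ft_force"],1),"gap",round(s["finger_gap"],1))
for i in range(0,len(a),4):
    Q=Ro.from_euler('xyz',[180,0,a[i+3]],degrees=True)
    print(np.round(R.inv().apply(np.array(a[i:i+3])-s["tool_pos"])/10,2),np.round((R.inv()*Q).as_rotvec(degrees=True),2))
    R=Q; s["tool_pos"]=np.array(a[i:i+3])
E
python3 -c "
from h import *
d=pickle.load(open('pics/a_wrist.pkl','rb'));print(d['Rwc'][:,2],d['Rwc'][:,0])
T=pickle.load(open('pics/a_top.pkl','rb'))
print([plane(T,p,z).round() for p,z in [((237,121),75),((95,178),130),((417,205),182),((240,238),10),((318,272),22)]])"
```

```text
[-0.273915   -0.07597815 -0.95874809] [ 0.27334173 -0.96191518 -0.00186479]
[array([776.,  41.,  75.]), array([569., 451., 130.]), array([ 495., -465.,  182.]), array([414.,  25.,  10.]), array([ 313., -215.,   22.])]
```

{"method": "play_rows", "body": {"motion": [[[3.2,-2.7,-0.5,0,0,3.1],[6.4,-5.4,-1,0,0,6.2],[9.6,-8.1,-1.5,0,0,9.3],[12.8,-10.8,-2,0,0,12.4],[16.1,-13.5,-2.5,0,0,15.5]]]}}

```text
time: 0.65
tool_pos: [282.5, -401.7, 256.2]
tcp_rot: [-180.0, 0.0, 0.2]
ft_force: [0.4, -0.2, 0.1]
finger_gap: 85.3
grip_force: 0.0
```

{"method": "play_rows", "body": {"motion": [[[3,-4.3,-0.6,0,0,4],[6,-8.6,-1.2,0,0,8],[9,-13,-1.9,0,0,12],[11.9,-17.3,-2.5,0,0,15.5],[11.9,-17.3,-2.5,0,0,15.5]]]}}

```text
time: 1.15
tool_pos: [402.0, -225.9, 282.1]
tcp_rot: [-179.9, -0.1, -15.0]
ft_force: [0.8, -1.0, 0.5]
finger_gap: 85.4
grip_force: 0.0
```

{"method": "play_rows", "body": {"motion": [[[0,0,0,0,0,0],[0,0,0,0,0,0]]]}}

```text
time: 1.35
tool_pos: [399.4, -230.1, 280.9]
tcp_rot: [180.0, 0.0, -15.1]
ft_force: [-1.1, -0.9, -0.7]
finger_gap: 85.5
grip_force: 0.0
```

```bash
python3 look.py g wrist; python3 go.py 560 -60 280 -20
```

```text
wrist [ 469.4 -247.6  423. ] 309.74295712505943 -0.07504238547689329 {'time': np.float64(1.35), 'tool_pos': array([ 399.42, -230.1 ,  280.91]), 'tcp_rot': array([ 1.7997e+02,  4.0000e-02, -1.5080e+01]), 'ft_force': array([-1.12, -0.88, -0.68]), 'finger_gap': np.float64(85.48)}
t 1.4 at [ 399.2 -230.5  280.8] [ 1.7998e+02  5.0000e-02 -1.5160e+01] F [ 0.3 -0.4 -0.1] gap 85.6
[ 11.07 -20.66   0.06] [0.02 0.05 4.84]
```

View pics/g_wrist.png

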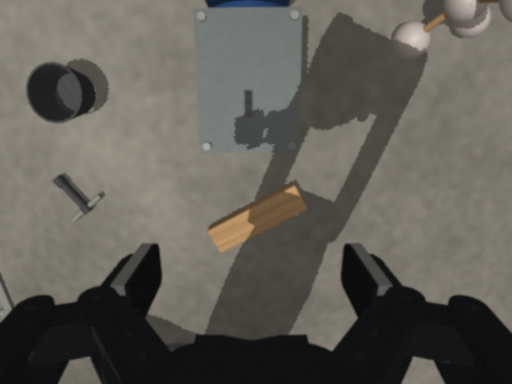

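The wrist view shows the roof with the slot at (248,90–118), partly in shadow. The pot is at (61,92). I'll take a second view on the way to the rack, to fix heights.

{"method": "play_rows", "body": {"motion": [[[0.4,-3.6,0,0,0,0],[0.8,-7.2,0,0,0,0],[1.3,-10.7,0,0,0,0],[1.3,-10.7,0,0,0,0],[1.3,-10.7,0,0,0,0]]]}}

```text
time: 1.9
tool_pos: [440.0, -130.6, 280.9]
tcp_rot: [180.0, 0.0, -15.1]
ft_force: [0.5, -0.0, 0.3]
finger_gap: 85.3
grip_force: 0.0
```

```bash
python3 look.py p wrist; python3 go.py 430 340 280 -21
cat > m2.py <<'E'
from h import *
G=pickle.load(open("pics/g_wrist.pkl","rb"));P=pickle.load(open("pics/p_wrist.pkl","rb"))
a=G["px"];b=P["px"]
out=np.zeros((480,800,3),np.uint8)
out[:480,:400]=cv2.resize(a[0:160,180:313],(400,480),interpolation=2)
X=plane(G,(248,103),100);u=proj(P,X);print(X.round(1),u.round(1))
x0,y0=int(u[0])-66,max(0,int(u[1])-100);print(x0,y0)
c=b[y0:y0+160,x0:x0+133];out[:c.shape[0]*3,400:400+c.shape[1]*3]=cv2.resize(c,None,fx=3,fy=3,interpolation=2)
cv2.imwrite("pics/c2.png",out[:,:,::-1])
# pot: dark rim contour in both
for n,d,g in(("G",G,(61,92)),("P",P,proj(P,plane(G,(61,92),40)))):
    h=d["px"].max(2); m=(h<62).astype(np.uint8); k,l,st,ce=cv2.connectedComponentsWithStats(m); i=l[int(g[1]),int(g[0])]; print(n,np.round(g),i,st[i],ce[i].round(1))
E
python3 m2.py
```

```text
wrist [ 509.9 -148.2  423. ] 309.74295712505943 -0.07504238547689329 {'time': np.float64(1.9), 'tool_pos': array([ 439.96, -130.62,  280.89]), 'tcp_rot': array([ 1.7997e+02,  5.0000e-02, -1.5140e+01]), 'ft_force': array([ 0.48, -0.03,  0.34]), 'finger_gap': np.float64(85.25)}
t 1.95 at [ 439.8 -131.1  281. ] [ 1.7996e+02  4.0000e-02 -1.5200e+01] F [ 0.4 -0.7  0.3] gap 85.3
[-13.3  -45.2    0.08] [0.04 0.04 5.8 ]
[ 467.2 -244.2  100. ] [351.7 116.9]
285 16
G [61 92] 0 [     0      0    512    384 156786] [259.  158.5]
P [147. 101.] 0 [     0      0    512    384 154602] [260.4 157.7]
```

View pics/c2.png

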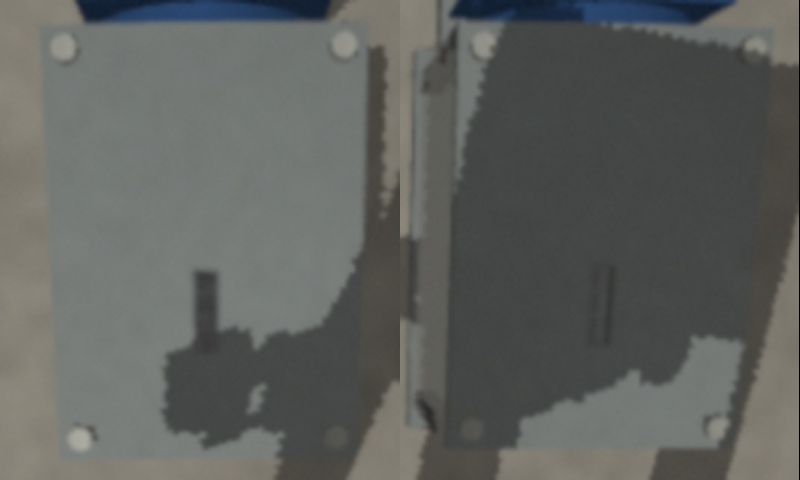

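View pics/p_wrist.png

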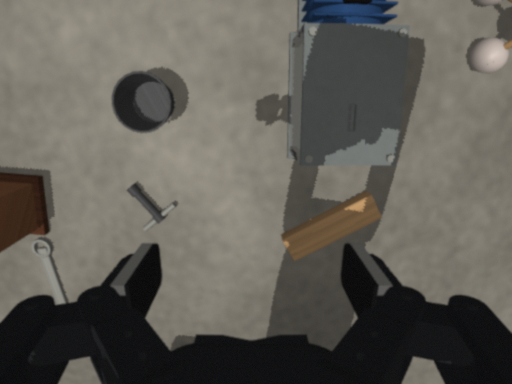

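```bash
cat > m3.py <<'E'
from h import *
G=pickle.load(open("pics/g_wrist.pkl","rb"));P=pickle.load(open("pics/p_wrist.pkl","rb"));T=pickle.load(open("pics/a_top.pkl","rb"))
pts={"slot_near":((248.5,117.3),(352,131)),"slot_far":((248.3,90),(352.2,104.5)),
"s1":((201.3,15.7),(312.7,31)),"s2":((294.4,15),(403.3,32)),"s3":((206.6,146),(308.7,158.7)),"s4":((291.7,145.7),(390.7,158)),"potrim":((57,92),(142,101))}
R={}
for k,(g,p) in pts.items():
    X=tri([G,P],[g,p]);R[k]=[plane(G,g,100),plane(P,p,100)];print(k,X.round(1),R[k][0].round(1)[:2],R[k][1].round(1)[:2])
for i in(0,1):
    s={k:v[i] for k,v in R.items()}
    for a,b in(("s3","s1"),("s4","s2"),("slot_near","slot_far")):
        v=s[b]-s[a];print(a,b,round(np.linalg.norm(v),1),round(np.degrees(np.arctan2(v[1],v[0])),1))
    v=s["s1"]-s["s2"];print("cross",round(np.linalg.norm(v),1),np.degrees(np.arctan2(-v[0],v[1])).round(1), ((s["s1"]+s["s2"]+s["s3"]+s["s4"])/4).round(1))
E
python3 m3.py
```

```text
slot_near [ 453.5 -241.   103. ] [ 453.4 -240.9] [ 452.9 -241.8]
slot_far [ 479.2 -247.7   97.6] [ 479.3 -247.8] [ 479.3 -246.9]
s1 [ 557.1 -222.6  101.2] [ 557.6 -222.6] [ 557.2 -222.8]
s2 [ 534.7 -307.9  103.5] [ 535.1 -308.4] [ 535.3 -309.8]
s3 [ 436.7 -191.4  102.8] [ 436.5 -191. ] [ 436.  -191.8]
s4 [ 414.2 -276.9  101.7] [ 413.6 -276.9] [ 414.1 -277.7]
potrim [544.  -20.9  37.4] [531.8 -57.6] [538.5 -41.6]
s3 s1 125.2 -14.6
s4 s2 125.5 -14.5
slot_near slot_far 26.8 -14.8
cross 88.7 -14.7 [ 485.7 -249.7  100. ]
s3 s1 125.0 -14.4
s4 s2 125.4 -14.8
slot_near slot_far 26.8 -10.9
cross 89.7 -14.1 [ 485.6 -250.5  100. ]
```

{"method": "play_rows", "body": {"motion": [[[-1.3,-4.5,0,0,0,0.6],[-2.6,-9,0,0,0,1.2],[-3.9,-13.5,0,0,0,1.8],[-5.2,-18,0,0,0,2.4],[-6.5,-22.5,0,0,0,3]]]}}

```text
time: 2.45
tool_pos: [436.5, 104.3, 281.3]
tcp_rot: [180.0, -0.0, -18.3]
ft_force: [0.9, 0.2, 0.0]
finger_gap: 85.5
grip_force: 0.0
```

{"method": "play_rows", "body": {"motion": [[[-1.3,-4.5,0,0,0,0.6],[-2.6,-9,0,0,0,1.2],[-3.9,-13.5,0,0,0,1.8],[-5.2,-18,0,0,0,2.4],[-6.3,-22,0,0,0,2.9]]]}}

```text
time: 2.95
tool_pos: [446.0, 333.5, 281.0]
tcp_rot: [180.0, -0.0, -21.2]
ft_force: [1.0, -1.5, 0.6]
finger_gap: 85.2
grip_force: 0.0
```

{"method": "play_rows", "body": {"motion": [[[0,0,0,0,0,0],[0,0,0,0,0,0]]]}}

```text
time: 3.15
tool_pos: [445.8, 332.1, 280.5]
tcp_rot: [179.9, 0.0, -21.1]
ft_force: [-0.2, -0.1, 0.2]
finger_gap: 85.1
grip_force: 0.0
```

```bash
python3 look.py r wrist; python3 go.py 496 312 240 -21
```

```text
wrist [513.4 307.6 422.6] 309.74295712505943 -0.07504238547689329 {'time': np.float64(3.15), 'tool_pos': array([445.78, 332.15, 280.51]), 'tcp_rot': array([ 1.799e+02,  2.000e-02, -2.106e+01]), 'ft_force': array([-0.24, -0.08,  0.22]), 'finger_gap': np.float64(85.07)}
t 3.2 at [445.8 331.6 280.8] [ 1.7993e+02  1.0000e-02 -2.1110e+01] F [-0.  -0.6 -0.2] gap 85.4
[5.39 0.02 4.08] [ 0.07  0.01 -0.11]
```

View pics/r_wrist.png

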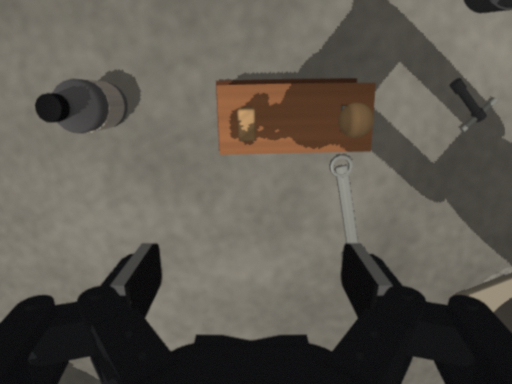

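The wrist view shows the block top at (217–375, 83–155). The paddle handle's top is at about (246,124), half in shadow, and the ball handle is at (356,119).

```bash
cat > m4.py <<'E'
from h import *
W=pickle.load(open("pics/r_wrist.pkl","rb"));S=pickle.load(open("pics/a_scene.pkl","rb"));T=pickle.load(open("pics/a_top.pkl","rb"))
print(tri([W,S,T],[(246.5,124),(361,234),(136,201)]).round(1),plane(W,(246.5,124),170).round(1))
q=[plane(W,p,100)[:2] for p in[(217,83),(375,83),(373,151),(219,155)]];q=np.array(q);print(q.round(1),q.mean(0).round(1))
for a,b in((1,0),(2,3)): v=q[a*0+b]-q[a];print(np.linalg.norm(v).round(1),np.degrees(np.arctan2(-v[0],v[1])).round(1))
c=cv2.resize(W["px"][70:170,205:385],None,fx=4.4,fy=4.4,interpolation=2);c=np.clip(c.astype(float)*1.6,0,255).astype(np.uint8)
cv2.imwrite("pics/c3.png",c[:,:,::-1])
E
python3 m4.py
```

```text
[496.7 314.3 159.9] [497.1 317.2 170. ]
[[540.8 332.6]
 [485.  184.3]
 [419.  204.6]
 [473.2 358.4]] [479.5 270. ]
158.4 -20.6
163.1 -19.4
```

View pics/c3.png

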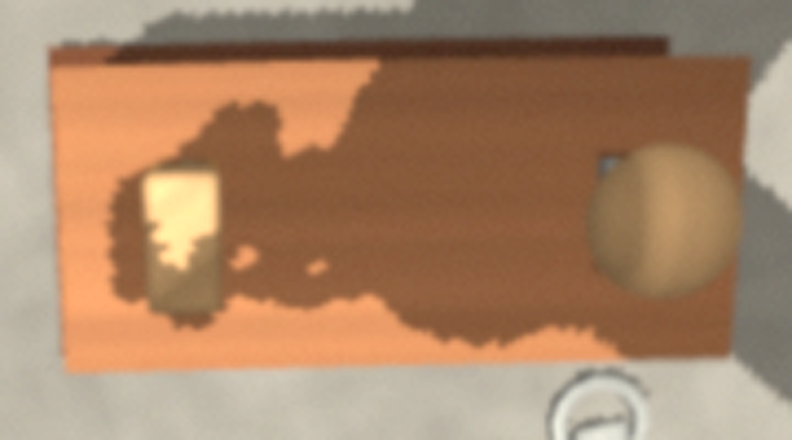

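{"method": "play_rows", "body": {"motion": [[[1.8,-0.2,2,0,0,-0.3],[3.6,-0.4,4.5,0,0,-0.6],[5.3,-0.5,7.5,0,0,-0.9],[5.3,-0.5,7.5,0,0,-0.9],[5.3,-0.5,7.5,0,0,-0.9]]]}}

```text
time: 3.7
tool_pos: [496.5, 316.8, 206.1]
tcp_rot: [179.9, 0.1, -20.3]
ft_force: [0.2, -0.8, 0.0]
finger_gap: 85.4
grip_force: 0.0
```

```bash
python3 go.py 497 317 126 -20.2
```

```text
t 3.7 at [496.5 316.8 206.1] [ 1.7992e+02  6.0000e-02 -2.0310e+01] F [ 0.2 -0.8  0. ] gap 85.4
[ 0.05 -0.05  8.01] [ 0.08  0.06 -0.11]
```

{"method": "play_rows", "body": {"motion": [[[0,0,2.5,0,0,0],[0,0,5,0,0,0],[0,0,7,0,0,0],[0,0,8,0,0,0],[0,0,8,0,0,0]]]}}

```text
time: 4.2
tool_pos: [495.9, 318.4, 126.4]
tcp_rot: [180.0, 0.0, -20.2]
ft_force: [-0.7, -0.2, 0.8]
finger_gap: 85.1
grip_force: 0.0
```

{"method": "play_rows", "body": {"motion": [[[0,0,0,0,0,0],[0,0,0,0,0,0],[0,0,0,0,0,0],[0,0,0,0,0,0],[0,0,0,0,0,0]]], "jaw": 0, "squeeze": 60}}

```text
time: 4.7
tool_pos: [496.4, 318.7, 126.7]
tcp_rot: [-180.0, -0.0, -20.1]
ft_force: [-1.7, -4.0, 4.9]
finger_gap: 13.6
grip_force: 60.0
```

{"method": "play_rows", "body": {"motion": [[[0,0,0,0,0,0],[0,0,0,0,0,0],[0,0,0,0,0,0],[0,0,0,0,0,0],[0,0,0,0,0,0]]]}}

```text
time: 5.2
tool_pos: [496.4, 318.7, 126.7]
tcp_rot: [180.0, -0.0, -20.1]
ft_force: [-2.0, -2.4, 5.3]
finger_gap: 13.1
grip_force: 59.2
```

{"method": "play_rows", "body": {"motion": [[[0,0,-0.5,0,0,0],[0,0,-1.5,0,0,0],[0,0,-3,0,0,0],[0,0,-5,0,0,0],[0,0,-7,0,0,0]]]}}

```text
time: 5.7
tool_pos: [496.4, 318.9, 198.1]
tcp_rot: [-180.0, -0.0, -20.1]
ft_force: [-0.2, 0.2, -1.1]
finger_gap: 13.1
grip_force: 58.5
```

{"method": "play_rows", "body": {"motion": [[[0,0,-2,0,0,0],[0,0,-4,0,0,0],[0,0,-6,0,0,0],[0,0,-6.5,0,0,0],[0,0,-6.5,0,0,0]]]}}

```text
time: 6.2
tool_pos: [497.0, 319.2, 263.1]
tcp_rot: [-179.9, -0.1, -20.1]
ft_force: [-0.1, 0.8, -1.9]
finger_gap: 13.3
grip_force: 58.7
```

```bash
python3 go.py 543 -23 260 -18 543 -23 260 -14.6; python3 look.py l wrist
```

```text
t 6.2 at [497.  319.2 263.1] [-1.7987e+02 -1.2000e-01 -2.0140e+01] F [-0.1  0.8 -1.9] gap 13.3
[16.1  30.55  0.27] [-0.13 -0.12 -2.14]
[0. 0. 0.] [ 0.   0.  -3.4]
wrist [564.5 295.4 405.4] 309.74295712505943 -0.07504238547689329 {'time': np.float64(6.2), 'tool_pos': array([496.96, 319.22, 263.13]), 'tcp_rot': array([-1.7987e+02, -1.2000e-01, -2.0140e+01]), 'ft_force': array([-0.09,  0.78, -1.89]), 'finger_gap': np.float64(13.26)}
```

View pics/l_wrist.png

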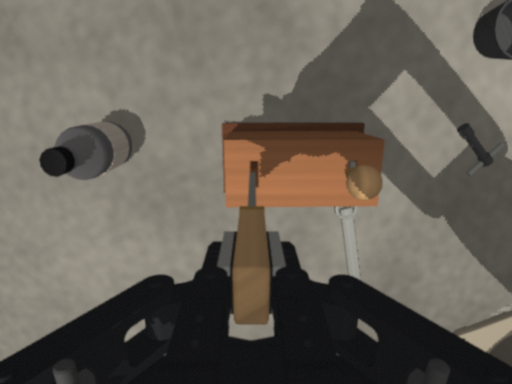

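The wrist view shows the paddle held straight, with its blade tip at about (253,174). Next I move to the pot.

{"method": "play_rows", "body": {"motion": [[[2,3.8,0,0,0,0],[4,7.6,0,0,0,0],[6,11.4,0,0,0,0],[8,15.2,0,0,0,0],[9.5,18,0,0,0,0]]]}}

```text
time: 6.75
tool_pos: [522.8, 114.7, 259.6]
tcp_rot: [179.9, 0.1, -20.2]
ft_force: [0.4, 0.5, 0.0]
finger_gap: 13.7
grip_force: 59.0
```

{"method": "play_rows", "body": {"motion": [[[2,3.8,0.1,0,0,-1.5],[4,7.6,0.2,0,0,-3],[5.5,10.6,0.3,0,0,-4.5],[6.6,12.5,0.3,0,0,-5.5],[6.6,12.5,0.3,0,0,-5.5]]]}}

```text
time: 7.25
tool_pos: [541.8, -25.7, 256.4]
tcp_rot: [179.9, 0.1, -14.8]
ft_force: [-1.0, -0.3, -0.8]
finger_gap: 13.4
grip_force: 59.0
```

```bash
python3 look.py q top wrist scene; cat > m5.py <<'E'
from h import *
P=pickle.load(open("pics/p_wrist.pkl","rb"));g=P["px"].max(2).astype(int)
print(g[101,100:200:2]); print(g[60:140:2,140])
m=(g<68).astype(np.uint8);m[:50]=0;m[150:]=0;m[:,:90]=0;m[:,200:]=0
c=max(cv2.findContours(m,0,2)[0],key=cv2.contourArea);h=cv2.convexHull(c);e=cv2.fitEllipse(h);print(e,plane(P,e[0],50).round(1),plane(P,(e[0][0]-30,e[0][1]),50).round(1))
G=pickle.load(open("pics/g_wrist.pkl","rb"));g=G["px"].max(2)
m=(g<68).astype(np.uint8);m[:40]=0;m[145:]=0;m[:,115:]=0
c=max(cv2.findContours(m,0,2)[0],key=cv2.contourArea);h=cv2.convexHull(c);e=cv2.fitEllipse(h);print(e,plane(G,e[0],50).round(1))
E
python3 m5.py; python3 go.py 543 -23 260 -14.6
```

```text
top [ 318.2  -12.8 1116.3] 353.67106127639477 -0.09698157181888127 {'time': np.float64(7.25), 'tool_pos': array([541.8 , -25.71, 256.44]), 'tcp_rot': array([ 1.7993e+02,  1.4000e-01, -1.4810e+01]), 'ft_force': array([-1.01, -0.31, -0.77]), 'finger_gap': np.float64(13.45)}
wrist [612.  -41.4 398.6] 309.74295712505943 -0.07504238547689329 {'time': np.float64(7.3), 'tool_pos': array([541.74, -24.08, 256.65]), 'tcp_rot': array([ 1.7999e+02,  1.5000e-01, -1.4800e+01]), 'ft_force': array([-0.78,  0.41, -1.44]), 'finger_gap': np.float64(13.16)}
scene [1249.8  582.2 1121.3] 494.73178801256887 -0.16067652957342876 {'time': np.float64(7.35), 'tool_pos': array([541.8 , -23.04, 256.93]), 'tcp_rot': array([-1.7999e+02,  1.3000e-01, -1.4730e+01]), 'ft_force': array([-1.31,  0.45, -1.26]), 'finger_gap': np.float64(13.36)}
[137 139 141 143 142 138  89  43  32  32  31  31  33  32  32  30  36  45
  70  83  84  83  83  82  82  86  86  84  83  84  83  85  87  83  80  64
  32  58  81  82  81  81  82  83 122 140 141 141 140 142]
[146 144 143 141 139 119  74  44  38  39  38  37  42  75  81  81  81  84
  82  82  84  84  82  82  72  55  47  45  42  36  36  35  35  36  37  53
 101 141 145 143]
((140.4595184326172, 101.70101928710938), (54.04728698730469, 58.953495025634766), 154.653076171875) [542.7 -23.   50. ] [552.8  11.8  50. ]
((60.013206481933594, 92.22113037109375), (56.680484771728516, 69.56330108642578), 102.79759979248047) [540.1 -31.8  50. ]
t 7.4 at [541.9 -22.4 257.2] [-1.7998e+02  1.1000e-01 -1.4670e+01] F [ 0.2  1.1 -2. ] gap 13.4
[ 0.12  0.03 -0.28] [-0.02  0.11 -0.07]
```

{"method": "play_rows", "body": {"motion": [[[0.1,0,2.5,0,0,0],[0.1,0,5,0,0,0],[0.1,0,7,0,0,0],[0.1,0,9,0,0,0],[0.1,0,10.5,0,0,0]]]}}

```text
time: 7.9
tool_pos: [542.5, -21.7, 151.4]
tcp_rot: [-180.0, 0.1, -14.6]
ft_force: [-0.4, -0.0, -1.3]
finger_gap: 13.3
grip_force: 59.0
```

{"method": "play_rows", "body": {"motion": [[[0,0,0.8,0,0,0],[0,0,1.5,0,0,0],[0,0,1.5,0,0,0],[0,0,1.5,0,0,0],[0,0,1.5,0,0,0]]]}}

```text
time: 8.4
tool_pos: [544.1, -23.3, 139.4]
tcp_rot: [-180.0, -0.1, -14.6]
ft_force: [-0.4, 0.8, -1.0]
finger_gap: 13.2
grip_force: 59.0
```

```bash
python3 go.py 542.5 -23 260 -14.6; python3 look.py d wrist
```

```text
t 8.4 at [544.1 -23.3 139.4] [-1.7998e+02 -1.0000e-01 -1.4640e+01] F [-0.4  0.8 -1. ] gap 13.2
[-1.400e-01  1.000e-02 -1.206e+01] [-0.02 -0.1  -0.04]
wrist [613.8 -40.3 281.6] 309.74295712505943 -0.07504238547689329 {'time': np.float64(8.4), 'tool_pos': array([544.11, -23.31, 139.39]), 'tcp_rot': array([-1.7998e+02, -1.0000e-01, -1.4640e+01]), 'ft_force': array([-0.36,  0.75, -0.95]), 'finger_gap': np.float64(13.15)}
```

{"method": "play_rows", "body": {"motion": [[[0,0,0.4,0,0,0],[0,0,0.4,0,0,0],[0,0,0.4,0,0,0],[0,0,-1,0,0,0],[0,0,-3,0,0,0]]]}}

```text
time: 8.95
tool_pos: [542.4, -23.1, 168.2]
tcp_rot: [180.0, 0.1, -14.6]
ft_force: [0.2, -0.2, -1.1]
finger_gap: 13.4
grip_force: 59.0
```

{"method": "play_rows", "body": {"motion": [[[0,0,-2.5,0,0,0],[0,0,-5,0,0,0],[0,0,-7,0,0,0],[0,0,-8.4,0,0,0],[0,0,-8.4,0,0,0]]]}}

```text
time: 9.45
tool_pos: [544.8, -23.4, 255.7]
tcp_rot: [-180.0, -0.3, -14.6]
ft_force: [0.1, -0.6, -1.2]
finger_gap: 13.4
grip_force: 59.0
```

{"method": "play_rows", "body": {"motion": [[[-0.4,4.5,0,0,0,0],[-0.8,9,0,0,0,0],[-1.2,13.5,0,0,0,0],[-1.6,18,0,0,0,0],[-1.8,21,0,0,0,0]]]}}

```text
time: 9.95
tool_pos: [471.1, -224.0, 251.0]
tcp_rot: [180.0, 0.1, -14.7]
ft_force: [0.2, 0.6, -2.3]
finger_gap: 13.4
grip_force: 59.2
```

{"method": "play_rows", "body": {"motion": [[[0,2.4,0,0,0,0],[0,2.4,0.5,0,0,0],[0,2.4,0.5,0,0,0],[0,2.4,0.5,0,0,0],[0,2.4,0.5,0,0,0]]]}}

```text
time: 10.45
tool_pos: [467.1, -244.1, 247.0]
tcp_rot: [-180.0, 0.0, -14.6]
ft_force: [-0.4, 0.5, -1.0]
finger_gap: 13.5
grip_force: 59.3
```

```bash
python3 go.py 466.5 -244.7 240 -14.6; python3 look.py s wrist; cat > m6.py <<'E'
from h import *
W=pickle.load(open("pics/s_wrist.pkl","rb"));p=np.array(W["s"]["tool_pos"]);R=Ro.from_euler('xyz',W["s"]["tcp_rot"],degrees=True)
tip=p+R.apply([0,0,121.7]);print("tip",tip.round(1),proj(W,tip).round(1))
yaw=np.radians(-14.6);a=np.array([np.cos(yaw),np.sin(yaw),0]);b=np.array([-np.sin(yaw),np.cos(yaw),0])
c=np.array([466.3,-244.7,100])
print([proj(W,c+i*13*a+j*3.5*b).round(1) for i,j in((1,1),(1,-1),(-1,-1),(-1,1))])
u=proj(W,c);x0,y0=int(u[0])-50,int(u[1])-35;print(x0,y0)
o=cv2.resize(W["px"][y0:y0+75,x0:x0+100],None,fx=8,fy=8,interpolation=2);o=np.clip(o.astype(float)*1.8,0,255).astype(np.uint8);cv2.imwrite("pics/c4.png",o[:,:,::-1])
E
python3 m6.py
```

```text
t 10.45 at [ 467.1 -244.1  247. ] [-1.7998e+02  2.0000e-02 -1.4560e+01] F [-0.4  0.5 -1. ] gap 13.5
[-0.04  0.08  0.7 ] [-0.02  0.02  0.04]
wrist [ 537.1 -261.1  389.1] 309.74295712505943 -0.07504238547689329 {'time': np.float64(10.45), 'tool_pos': array([ 467.09, -244.06,  247.04]), 'tcp_rot': array([-1.7998e+02,  2.0000e-02, -1.4560e+01]), 'ft_force': array([-0.4 ,  0.52, -1.03]), 'finger_gap': np.float64(13.55)}
tip [ 467.  -244.   125.3] [252.3 184.7]
[array([249.4, 165. ]), array([256.8, 165. ]), array([256.6, 191.2]), array([249.4, 191.2])]
203 143
```

{"method": "play_rows", "body": {"motion": [[[0,0.1,1,0,0,0],[0,0.1,1.7,0,0,0],[0,0.1,1.7,0,0,0],[0,0.1,1.7,0,0,0],[0,0.1,1.7,0,0,0]]]}}

```text
time: 11.0
tool_pos: [466.7, -246.1, 230.4]
tcp_rot: [180.0, -0.0, -14.6]
ft_force: [-0.1, -0.1, -2.7]
finger_gap: 13.3
grip_force: 59.3
```

```bash
python3 go.py 466.5 -244.7 220 -14.6; python3 look.py s wrist;python3 m6.py
```

```text
t 11.0 at [ 466.7 -246.1  230.4] [ 1.800e+02 -1.000e-02 -1.464e+01] F [-0.1 -0.1 -2.7] gap 13.3
[-0.05 -0.13  1.04] [ 0.   -0.01 -0.04]
wrist [ 536.6 -263.1  372.6] 309.74295712505943 -0.07504238547689329 {'time': np.float64(11.0), 'tool_pos': array([ 466.66, -246.08,  230.45]), 'tcp_rot': array([ 1.800e+02, -1.000e-02, -1.464e+01]), 'ft_force': array([-0.14, -0.11, -2.7 ]), 'finger_gap': np.float64(13.3)}
tip [ 466.7 -246.1  108.7] [252.3 184.7]
[array([246.9, 168.9]), array([254.7, 168.9]), array([254.7, 196.5]), array([247.1, 196.5])]
200 147
```

View pics/c4.png

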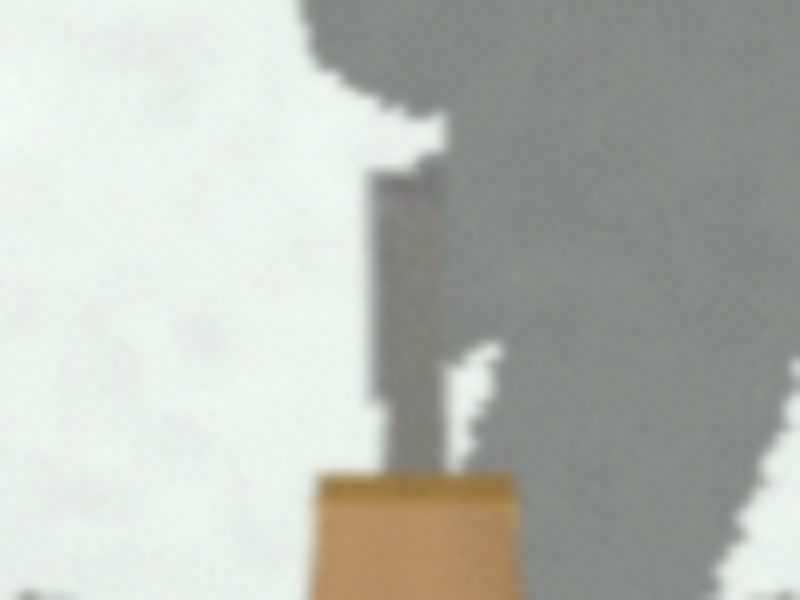

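The crop shows the slot at columns 246–254, rows 168–197, and the blade centred on column 252. The blade sits about 1.5 mm too far right (+y of the tool), so I'll correct that.

{"method": "play_rows", "body": {"motion": [[[0,-0.15,0,0,0,0],[0,-0.15,0,0,0,0],[0,-0.15,0,0,0,0],[0,-0.15,0.3,0,0,0],[0,-0.15,0.3,0,0,0]]]}}

```text
time: 11.55
tool_pos: [466.7, -244.5, 226.7]
tcp_rot: [-180.0, 0.0, -14.6]
ft_force: [0.9, -0.2, -1.6]
finger_gap: 13.4
grip_force: 59.3
```

```bash
cat > m7.py <<'E'
from h import *
W=snap("wrist");p=np.array(W["s"]["tool_pos"]);R=Ro.from_euler('xyz',W["s"]["tcp_rot"],degrees=True)
yaw=np.radians(-14.6);a=np.array([np.cos(yaw),np.sin(yaw),0]);b=np.array([-np.sin(yaw),np.cos(yaw),0])
c=np.array([466.3,-244.7,100]);tip=p+R.apply([0,0,121.7]);e=tip-c
print("tip-slot along guard x,y,z",(e@a).round(2),(e@b).round(2),e[2].round(2),"F",np.round(W["s"]["ft_force"],1),"T",np.round(W["s"]["wrist_torque"],2))
g=W["px"].sum(2)
for r in range(168,214,5): print(r,g[r,240:264])
print([proj(W,c+i*13*a+j*3.5*b).round(1) for i,j in((1,1),(-1,-1))],proj(W,tip).round(1),proj(W,tip+[0,0,20]).round(1))
E
python3 m7.py
```

```text
tip-slot along guard x,y,z 0.27 0.38 5.05 F [ 0.9 -0.2 -1.6] T [0.02 0.04 0.  ]
168 [402 402 400 400 397 395 388 368 343 338 324 282 234 217 217 218 218 224
 226 228 226 229 224 228]
173 [398 400 401 400 397 394 383 337 272 231 217 221 218 216 210 209 208 214
 220 228 229 229 230 231]
178 [390 393 392 394 397 397 383 338 269 224 217 214 214 216 212 205 205 216
 223 226 226 231 229 229]
183 [399 397 397 395 397 394 379 335 272 230 214 215 212 211 210 204 203 217
 225 224 226 227 227 229]
188 [399 398 397 397 399 397 388 349 282 233 216 210 209 215 212 211 207 217
 221 220 225 219 223 222]
193 [396 395 395 397 398 399 385 349 273 226 215 210 207 212 209 215 231 279
 343 381 369 319 259 231]
198 [397 398 395 395 396 397 389 350 279 228 213 211 212 213 220 268 329 377
 382 340 285 252 232 226]
203 [396 399 395 399 395 393 382 336 265 217 209 206 212 209 217 259 335 372
 332 267 236 226 229 230]
208 [215 195 198 196 197 198 198 193 196 192 185 185 188 189 190 193 192 191
 187 186 188 189 185 189]
213 [247 239 239 240 242 236 236 234 237 237 237 239 239 236 240 235 232 227
 228 224 225 220 218 222]
[array([248.7, 169.3]), array([256.5, 197.3])] [252.3 184.7] [252.4 191.1]
```

{"method": "play_rows", "body": {"motion": [[[0,0,0.3,0,0,0],[0,0,0.6,0,0,0],[0,0,0.8,0,0,0],[0,0,0.8,0,0,0],[0,0,0.8,0,0,0]]]}}

```text
time: 12.1
tool_pos: [466.9, -244.6, 219.2]
tcp_rot: [-180.0, 0.0, -14.6]
ft_force: [-0.6, -0.5, -0.3]
finger_gap: 13.5
grip_force: 59.3
```

```bash
python3 m7.py | head -1
```

```text
tip-slot along guard x,y,z 0.53 0.27 -2.49 F [-0.6 -0.5 -0.3] T [-0.01 -0.02  0.04]
```

Tip is in the slot with no contact force. I'll continue down slowly.

{"method": "play_rows", "body": {"motion": [[[0,0,0.3,0,0,0],[0,0,0.6,0,0,0],[0,0,0.9,0,0,0],[0,0,1,0,0,0],[0,0,1,0,0,0]]]}}

```text
time: 12.65
tool_pos: [466.8, -244.5, 208.9]
tcp_rot: [-180.0, 0.0, -14.6]
ft_force: [0.1, -0.3, -1.4]
finger_gap: 13.6
grip_force: 59.3
```

```bash
python3 m7.py | head -1
```

```text
tip-slot along guard x,y,z 0.34 0.37 -12.8 F [ 0.1 -0.3 -1.4] T [-0.04 -0.03  0.02]
```

{"method": "play_rows", "body": {"motion": [[[0,0,0.7,0,0,0],[0,0,1.4,0,0,0],[0,0,2.1,0,0,0],[0,0,2.8,0,0,0],[0,0,3.5,0,0,0]]]}}

```text
time: 13.2
tool_pos: [466.8, -244.5, 173.4]
tcp_rot: [-180.0, 0.0, -14.6]
ft_force: [-0.6, -0.5, -1.0]
finger_gap: 13.1
grip_force: 59.3
```

{"method": "play_rows", "body": {"motion": [[[0,0,0.2,0,0,0],[0,0,0.4,0,0,0],[0,0,0.6,0,0,0],[0,0,0.6,0,0,0],[0,0,0.6,0,0,0]]]}}

```text
time: 13.7
tool_pos: [467.1, -244.7, 168.8]
tcp_rot: [180.0, -0.0, -14.6]
ft_force: [-1.2, 1.1, 1.4]
finger_gap: 13.5
grip_force: 59.7
```

```bash
python3 m7.py | head -1
```

```text
tip-slot along guard x,y,z 0.86 0.24 -52.89 F [-1.2  1.1  1.4] T [0.25 0.34 0.04]
```

{"method": "play_rows", "body": {"motion": [[[0,0,0.2,0,0,0],[0,0,0.4,0,0,0],[0,0,0.6,0,0,0],[0,0,0.8,0,0,0],[0,0,0.8,0,0,0]]]}}

```text
time: 14.25
tool_pos: [467.1, -244.7, 160.2]
tcp_rot: [180.0, -0.0, -14.6]
ft_force: [-1.1, 0.4, 4.4]
finger_gap: 13.1
grip_force: 60.0
```

{"method": "play_rows", "body": {"motion": [[[0,0,0,0,0,0],[0,0,0,0,0,0],[0,0,0,0,0,0]]]}}

```text
time: 14.55
tool_pos: [467.1, -244.7, 160.5]
tcp_rot: [180.0, -0.0, -14.6]
ft_force: [-1.0, 0.1, 5.5]
finger_gap: 13.6
grip_force: 60.0
```

```bash
python3 m7.py | head -1
```

```text
tip-slot along guard x,y,z 0.77 0.19 -61.21 F [-1.   0.1  5.5] T [ 0.21  0.3  -0.02]
```

{"method": "play_rows", "body": {"motion": [[[0,0,0.1,0,0,0],[0,0,0.1,0,0,0],[0,0,0.1,0,0,0],[0,0,0.1,0,0,0]]]}}

```text
time: 15.0
tool_pos: [467.0, -244.6, 159.4]
tcp_rot: [180.0, -0.0, -14.6]
ft_force: [-1.1, 1.1, 5.0]
finger_gap: 13.2
grip_force: 60.1
```

{"method": "play_rows", "body": {"motion": [[[0,0,0,0,0,0],[0,0,0,0,0,0],[0,0,0,0,0,0],[0,0,0,0,0,0],[0,0,0,0,0,0]]]}}

```text
time: 15.5
tool_pos: [467.0, -244.6, 159.3]
tcp_rot: [180.0, -0.0, -14.6]
ft_force: [-0.6, -0.7, 4.1]
finger_gap: 13.6
grip_force: 60.1
```

```bash
python3 m7.py | head -1; python3 - <<'E'
from h import *
T=pickle.load(open("pics/a_top.pkl","rb"));N=snap("top");W=snap("scene");S=pickle.load(open("pics/a_scene.pkl","rb"))
# pot/bystander check: local difference to the start picture (regions free of arm or shadow may still differ)
for n,A,B,x,y in(("pot top",T,N,257,196),("pot scene",S,W,245,214),("tin",T,N,237,127),("bottle",T,N,95,181),("key",T,N,240,238),("wrench",T,N,173,270)):
    a=A["px"][y-18:y+18,x-18:x+18].astype(int);b=B["px"][y-18:y+18,x-18:x+18].astype(int);print(n,abs(a-b).mean().round(1))
E
```

```text
tip-slot along guard x,y,z 0.66 0.22 -62.36 F [-0.6 -0.7  4.1] T [0.03 0.2  0.03]
pot top 1.2
pot scene 1.8
tin 1.1
bottle 1.2
key 1.1
wrench 1.1
```

{"method": "play_rows", "body": {"motion": [[[0,0,0.06,0,0,0],[0,0,0.06,0,0,0],[0,0,0.06,0,0,0],[0,0,0.06,0,0,0],[0,0,0.06,0,0,0]]]}}

```text
time: 16.15
tool_pos: [467.0, -244.6, 158.7]
tcp_rot: [180.0, -0.0, -14.6]
ft_force: [-1.3, 0.7, 4.9]
finger_gap: 13.4
grip_force: 60.1
```

```bash
python3 m7.py | head -1; python3 -c "from bench import job; print(job.hand_in())"
```

```text
tip-slot along guard x,y,z 0.64 0.25 -62.96 F [-1.3  0.7  4.9] T [0.09 0.14 0.01]
the job is handed in; nothing more can be done
None
```

The job is handed in at about 16 s: the paddle was dipped to roughly 14 mm above the bench inside the pot, then passed through the guard slot. It is still gripped and holds the pad down about 11 of 12 mm by arm position; the pot, tin, bottle, chuck key and wrench showed no movement in a picture comparison just before hand-in.

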